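# Index a streaking turntable to its setting rider and clamp it

## Task

The culture dish on the turntable must be turned to its next streaking position. Push the clamp lever fully out to free the turntable, push the table round by its upright handle until the white index line lines up with the line on the setting rider, then push the lever fully home again so that the table is clamped there. Only push with the outside of the fingers, never grip the handle or the lever; leave the dish seated between its pins, the rider where it is and the other things on the bench undisturbed.

Things in the scene. Friction and masses are not known exactly. Their poses are not given: they have to be found in the camera images.
- turntable: White streaking turntable fixed on the bench: a round base of 202 mm diameter and 30 mm height with a graduated ring (a line every 5 degrees, longest every 30). Origin on the bench under the table's vertical turning axis, z up. Its own axes fix all the angles below. A lug for the clamp lever stands out of its -y side, 44 mm wide, to 126 mm from the axis.
- table (a joint): Turning angle of the dark steel table (151 mm diameter, top 34.5 mm above the bench), which carries the dish: the angle of its white index line about the turntable's axis, rad, counter-clockwise from above, 0 when the line points along the base's +x. It turns easily, by about 1 N at the handle, stays where it is left and has stops at +-6.2, never needed; while the clamp is home a brake holds it against a push of more than 15 N at the handle.
- index_mark (a point): Outer end of the white index line on the table, 75.5 mm from the axis, 34.5 mm above the bench. The line is 24 mm long, 3 mm wide and radial.
- handle (a point): Top centre of the table's upright turning handle, a black plastic post of 15 mm diameter (12 mm at its neck) that rises from the table to 86.5 mm above the bench, 63 mm from the axis, exactly opposite the index line. The dish and pins end below 51 mm, the rider below 40 mm, so fingertips 54 to 70 mm above the bench push the handle clear of them.
- rider (a joint): Angle of the setting rider round the axis, counted as the table's, rad. The rider is a small dark steel saddle, 18 mm wide, stiffly clipped on the graduated ring, with a pointed nose towards the axis and a white line on top. It marks the setting wanted: the table is set when its angle equals the rider's.
- rider_mark (a point): Point 75.5 mm from the axis, 34.5 mm above the bench, just inside the rider's nose on its centre line; the index mark must come to this point.
- clamp (a joint): Angle of the clamp lever, rad: 0 fully home (table clamped), growing counter-clockwise from above as it is swung out, to a stop at 1.1 (table free). Its vertical pivot stands 108 mm from the turntable's axis along the base's -y. At 0 the lever points 15 degrees outward from the base's -x (195 degrees counter-clockwise from +x), at 1.1 nearly along -y. It stays where it is left; pushing its grip takes about 3 to 6 N. The brake takes hold over the last 0.25 rad.
- clamp_grip (a point): Top centre of the lever's upright black plastic grip, a post of 15 mm diameter, 50 mm from the lever's pivot, top 86.5 mm above the bench; the lever's arm runs below 53 mm, so fingertips 54 to 70 mm above the bench push the grip alone.
- dish: Round culture dish, 88 mm diameter, 15 mm high, loose on the table between three small pins that stand 6.5 mm above the table; turns with the table. Origin at the centre of its underside.
- spare_dish: Like dish, loose on the bench beyond the turntable. To be left alone.
- pen: White pen, 145 mm long, 11 mm thick, lying on the bench to the left of the turntable. To be left alone.
- timer: White bench timer, 62x66x18 mm, on the bench to the right of the turntable, in front of the water bath. To be left alone.
- beaker: Beaker, 60 mm diameter, 78 mm high, in front of the water bath. To be left alone.
- tweezers: Steel tweezers, 128 mm long, 9 mm high, lying in front of the water bath. To be left alone.
There are look-alikes about, which are no part of the job. Leave any brown or purple look-alike of the dish alone.

How it is judged:
On the way, in this order (a step that is already met when the one before it is completed fails the run):
1. the clamp lever is swung out (0.7 rad or more), freeing the table (value of joint clamp above 0.7 rad), for 0.1 s.
2. with the clamp still out, the index line stands at the rider's line (within 4 mm at the rim, about 3 degrees) and the table is at rest (value of joint clamp above 0.4 rad and horizontal distance between index_mark and rider_mark below 0.004 m and velocity of joint table between -0.05 and 0.05 rad/s), for 0.2 s.
At the end, for the whole second after the job is handed in: The index mark is within 4 mm of the rider mark (about 3 degrees), the clamp lever is home (under 0.1 rad), the table is at rest and the dish lies flat between its pins (within 5 mm of the axis) (horizontal distance between index_mark and rider_mark below 0.004 m and value of joint clamp below 0.1 rad and velocity of joint table between -0.03 and 0.03 rad/s and z of dish in the frame of turntable between 0.032 and 0.038 m and horizontal distance between dish and turntable below 0.005 m); the robot touches nothing.
It fails at once if the table's handle is taken between the fingers instead of being pushed (grasp point within 8 mm of the handle's axis and less than 16 mm above its top) (horizontal distance between the grasp point and handle below 0.008 m and z of the grasp point in the frame of handle below 0.016 m).
It fails at once if the clamp lever's grip is taken between the fingers instead of being pushed (horizontal distance between the grasp point and clamp_grip below 0.008 m and z of the grasp point in the frame of clamp_grip below 0.016 m).
It fails at once if the dish is lifted (8 mm) or knocked out of its pins (z of dish in the frame of turntable above 0.0425 m or horizontal distance between dish and turntable above 0.008 m).
It fails at once if the setting rider is shifted (more than 3 mm) (distance of rider_mark from where it was at the start of the episode above 0.003 m).
It fails at once if another thing on the bench is disturbed (moved more than 15 mm) (distance of any of spare_dish, pen, timer, beaker, tweezers from where it was at the start of the episode above 0.015 m).
It also fails if it takes over 72 s, if anything falls off the work surface, if the arm or the gripper's body presses on something with over 40 N, if the wrist force passes 120 N, or if a joint passes its speed limit or range.

## Robot

A 7-joint arm with a two-finger parallel gripper is mounted at the origin on a cart in front of the work surface, level with it; the furniture and walls round the work are solid. World frame = base frame: x ahead of the robot, y to its left, z up, the work surface at z = 0. Lengths are in m, angles in rad, forces in N, time in s.
With the tool pointing down it reaches from about 0.35 to 0.9 m from the base axis. Payload 8.1 kg.
Tool frame: the origin (TCP) lies at the very end of the fingers, on their centre line; the grasp point (between the pads) lies 19 mm behind it; z points along the fingers, y is the line along which they close (so a half turn about z gives the same grasp; the last joint's range is limited). The gripper opens to 92 mm and grips with 3 to 60 N. Pads are 19 mm wide; open, the fingers measure 130 mm over their backs; the gripper's body (75 mm by 190 mm) begins 47 mm behind the grasp point.
Start: joints at [1.103, 0.434, 0.025, 1.573, -0.012, 1.134, -0.075], TCP at [0.223, -0.584, 0.227] pointing down, gripper open.
Joint ranges: [-2.62, 2.62], [-0.44, 2.09], [-1.27, 1.32], [0.08, 2.57], [-1.32, 4.46], [0.12, 2], [-2.74, 2.74]. Speed limits (rad/s): [2.22, 2.22, 3.01, 3.01, 3.14, 3.14, 3.14].

## Interface

Orientations are given as a rotation vector (axis times angle).
In Python, from plant import sensors, cams, workorder gives the robot as it stands.
- The arm moves only by the tool drive_tool, never from a script. Its argument "deltas" is text: rows parted by semicolons, each of 4 numbers parted by spaces: the shift along the tool's x, y, z in units of 40 mm (1.0 is 40 mm), then the turn about the tool's z in units of 5 degrees (1.0 is 5 degrees). A call has 1 to 12 rows; each row shifts and turns the commanded pose from where the row before left it, along the tool's axes as they then stand; what a row does not reach is not made up. A row lasts 1/12 s, in which the tool goes at most 41.7 mm and 7.16 degrees, less where a joint would pass 70% of its speed; a pose out of reach is approached as far as the arm can. A call is refused whole if a number of a shift passes 1 or a number of a turn 1, either way. A call with a gripper value outside its range is refused whole. "jaw" is the opening, from 0 (shut) to 1 (fully open), set as the call begins (left out, the last holds). The fingers move at their own pace and stop on an object; the grip force is fixed at half the most. Time passes only in rows, so rows that do not move let the fingers close. It gives the time, the measured TCP pose, the force, the opening and the grip force at its end, in the units of the state.
- sensors.observe(): the state, without advancing time (a new reading comes with each control period).
- cams.snapshot(name): name is "scene" or "top"; returns a dict with "frame" (480x640x3 uint8, blue, green, red), "intrinsics" (3x3 intrinsics, pixels), "k1" (the pictures are not rectified: a ray, as slopes to the right and down, at radius r is drawn at 1 + k1 r^2 times it, then the intrinsics apply), "R" (3x3) and "t" (3): a world point X has camera coordinates R X + t. Camera axes: x right, y down, z forward; pixel columns grow to the right and rows downward; lengths in m; the calibration is good to about 2 mm. A picture is of the moment at which its call begins. There is no depth.
- workorder.close_job(): hands the job in; it is judged then, once.
The state is a dict: "t": time; "q": joint angles; "joint_vel": joint speeds; "effort": joint torques, N m; "ee_pos": TCP position; "orientation": TCP orientation; "ft_force": force on the tool from outside, world axes, zero at the start; "moment": the same for the moment, N m; "opening": finger opening in m; "grasp_force": force on a finger pad.
Only numpy, scipy, OpenCV 4.12 (cv2) and the standard library are available. Lean on these libraries where they do the work, as an engineer would, in place of code of your own. Each camera call takes 0.05 s, during which the arm holds its last target. There are 200 camera calls.

## Working session

There is one attempt and no reset: what is moved stays moved. The work goes in short steps, Python scripts to look and compute and a tool call to move; the robot and the scene stay as the last step left them, time stands still between calls to the robot, and variables do not carry over. Pictures are saved under pics/ and viewed, at most 10 in all, crops included, and the job is handed in when it is done.

Besides the shell and the picture viewer there is one more tool, called after "Call:" as name(argument=value, ...), one argument or row to a line, values as JSON. drive_tool: Moves the arm, as the interface text tells. Its arguments: {"type":"object","properties":{"deltas":{"type":"string"},"jaw":{"type":"number"}},"required":["deltas"]}

```bash
mkdir -p pics
cat > h.py <<'E'
import numpy as np, cv2
from plant import sensors, cams, workorder
def snap(n,f):
    s=cams.snapshot(n); cv2.imwrite('pics/'+f,s['frame']); np.savez('cal_'+n+'.npz',**s); return s
def ray(n,uv):
    s=np.load('cal_'+n+'.npz'); K=s['intrinsics']; k=float(s['k1'])
    d=np.array([(uv[0]-K[0,2])/K[0,0],(uv[1]-K[1,2])/K[1,1]]); u=d.copy()
    for _ in range(20): u=d/(1+k*(u@u))
    R=s['R']; return -R.T@s['t'], R.T@np.array([u[0],u[1],1])
def at(n,uv,z):
    c,d=ray(n,uv); return c+d*(z-c[2])/d[2]
def proj(n,X):
    s=np.load('cal_'+n+'.npz'); p=s['R']@np.array(X)+s['t']; u=p[:2]/p[2]; u=u*(1+float(s['k1'])*(u@u)); K=s['intrinsics']
    return np.array([K[0,0]*u[0]+K[0,2],K[1,1]*u[1]+K[1,2]])
E
python3 - <<'E'
from h import *
for n in('scene','top'):
    s=snap(n,n+'0.png'); print(n,-s['R'].T@s['t'],s['R'][2],s['k1'])
o=sensors.observe(); print(o['t'],o['ee_pos'],o['orientation'],o['opening'])
E
```

```text
scene [-0.17574257  1.05214912  1.05317078] [ 0.48871866 -0.55836972 -0.67035612] 0.036906482433040684
top [0.41738741 0.23766075 1.42058354] [ 0.07025346  0.02482369 -0.99722025] 0.00936286695013121
0.1 [ 0.22276002 -0.58347374  0.22601134] [-3.08817045e+00 -5.69458221e-01  6.25888639e-04] 0.0917404257589929
```

View pics/top0.png

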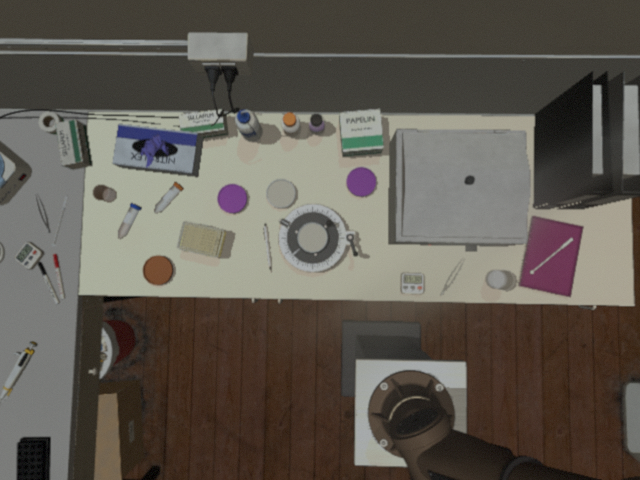

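View pics/scene0.png

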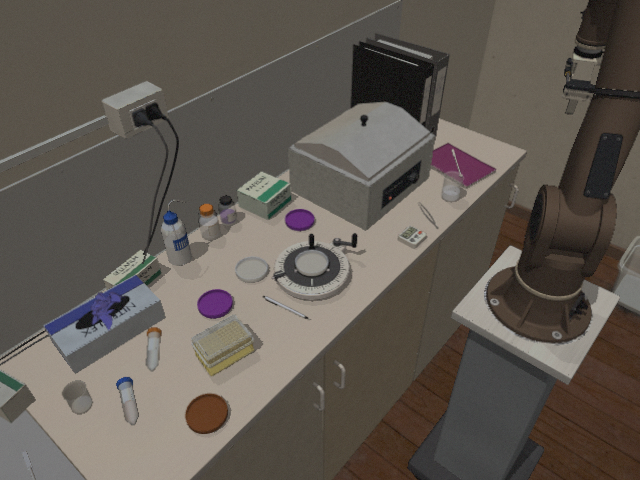

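Run:
```python
from h import *
a=cv2.imread('pics/top0.png')[195:280,265:370]; b=cv2.imread('pics/scene0.png')[225:305,265:370]
cv2.imwrite('pics/c0.png',np.hstack([cv2.resize(a,(400,324),interpolation=2),cv2.resize(b,(400,324),interpolation=2)]))
a=cv2.resize(a,(735,595),interpolation=cv2.INTER_CUBIC);cv2.imwrite('pics/c1.png',a)
b=cv2.resize(b,(735,560),interpolation=cv2.INTER_CUBIC);cv2.imwrite('pics/c2.png',b)
```

```text
(no output)
```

View pics/c1.png

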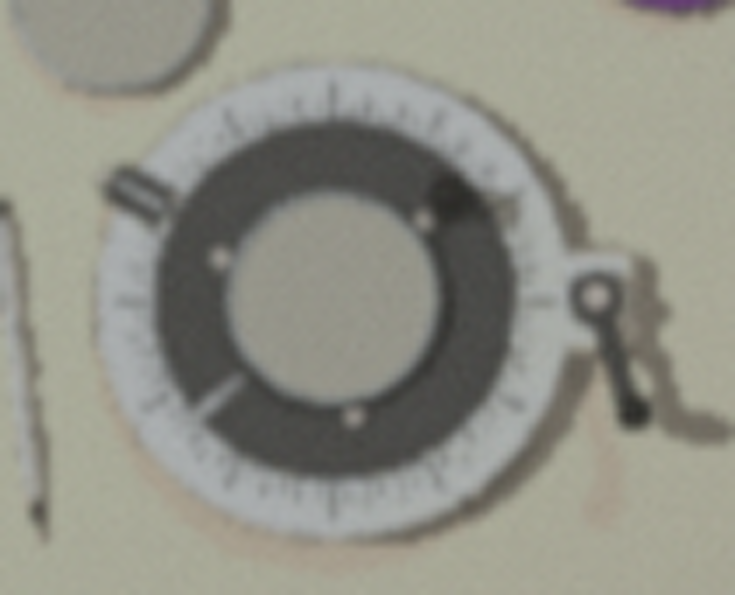

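View pics/c2.png

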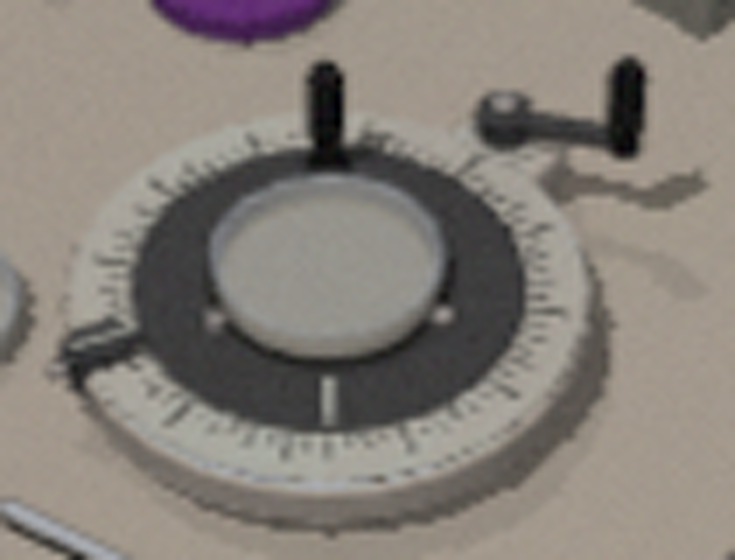

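The top crop (7x) shows the table centre at (336,300), index line outer end (197,418), rider about (140,193), lever pivot (596,296), grip (634,410) and handle about (455,197). The turntable is the only one with a white dish; the purple and brown dishes are look-alikes.

Run:
```python
from h import *
from scipy.spatial.transform import Rotation as Rn
T=lambda u,v,z: at('top',(265+(u+.5)/7-.5,195+(v+.5)/7-.5),z)
S=lambda u,v,z: at('scene',(265+(u+.5)/7-.5,225+(v+.5)/7-.5),z)
c=T(336.5,300,.0345); c2=S(330,290,.0345)
print('centre',c,c2)
def pol(p,c): d=p-c; return np.hypot(*d[:2]).round(4),np.degrees(np.arctan2(d[1],d[0])).round(1)
P={'idx':T(197,418,.0345),'rider':T(140,193,.040),'nose':T(170,222,.036),'piv':T(596,296,.053),'grip':T(634,410,.0865),'handle':T(460,190,.0865)}
for k,p in P.items(): print(k,p.round(4),pol(p,c))
for k,p in {'idx':S(330,425,.0345),'rider':S(95,347,.04),'nose':S(140,343,.036),'piv':S(503,105,.055),'grip':S(629,64,.0865),'handle':S(325,67,.0865)}.items(): print('S',k,p.round(4),pol(p,c))
l=P['grip']-P['piv'];print('lever',np.hypot(*l[:2]),np.degrees(np.arctan2(l[1],l[0])))
# tick check: 30deg ticks in top
for k,(u,v) in {'n':(333,92),'e':(540,302),'s':(333,505),'w':(130,302)}.items(): print(k,pol(T(u,v,.03),T(336.5,300,.03)))
print(Rn.from_rotvec(sensors.observe()['orientation']).as_matrix().round(3))
```

```text
centre [0.49936637 0.28929952 0.0345    ] [0.49524761 0.29587791 0.0345    ]
idx [0.4495 0.3461 0.0345] (np.float64(0.0755), np.float64(131.3))
rider [0.542  0.3713 0.04  ] (np.float64(0.0924), np.float64(62.5))
nose [0.5305 0.3589 0.036 ] (np.float64(0.0763), np.float64(65.9))
piv [0.5017 0.1828 0.053 ] (np.float64(0.1066), np.float64(-88.8))
grip [0.4545 0.1684 0.0865] (np.float64(0.1289), np.float64(-110.3))
handle [0.5411 0.2389 0.0865] (np.float64(0.0654), np.float64(-50.4))
S idx [0.4501 0.3481 0.0345] (np.float64(0.0767), np.float64(129.9))
S rider [0.5387 0.3783 0.04  ] (np.float64(0.0973), np.float64(66.1))
S nose [0.5302 0.3634 0.036 ] (np.float64(0.0802), np.float64(67.4))
S piv [0.4964 0.1911 0.055 ] (np.float64(0.0982), np.float64(-91.7))
S grip [0.453  0.1694 0.0865] (np.float64(0.1285), np.float64(-111.1))
S handle [0.5407 0.2452 0.0865] (np.float64(0.0604), np.float64(-46.9))
lever 0.04925053324685907 -163.09907539232677
n (np.float64(0.087), np.float64(2.0))
e (np.float64(0.0845), np.float64(-89.6))
s (np.float64(0.0849), np.float64(-179.9))
w (np.float64(0.086), np.float64(91.5))
[[ 0.934  0.357 -0.001]
 [ 0.357 -0.934  0.001]
 [-0.    -0.001 -1.   ]]
```

Tool x is at yaw 21°. I'll travel first past the bath's front and turn afterwards.

Call:
drive_tool(
  deltas="0.5 -0.74 -0.2 0;0.54 -0.74 -0.2 0;0.54 -0.74 -0.2 0;0.54 -0.74 -0.2 0;0.54 -0.74 -0.2 0;0.54 -0.74 -0.2 0;0.54 -0.74 0 0;0.54 -0.74 0 0;0.54 -0.74 0 0;0.54 -0.74 0 0;0.54 -0.74 0 0",
  jaw=0,
)

```text
t: 1.02
ee_pos: [0.3271, -0.1937, 0.2746]
orientation: [3.089, 0.569, -0.0]
ft_force: [0.9, -0.1, 1.3]
opening: 0.023
grasp_force: 0.0
```

Call:
drive_tool(
  deltas="0.54 -0.74 0 0;0.54 -0.74 0 0;0.54 -0.74 0 0;0.54 -0.74 0 0;0.54 -0.74 0 0;0.54 -0.74 0 0;0.54 -0.74 0 0;0.54 -0.74 0 0;0.54 -0.74 0 0;0.54 -0.74 0 0;0.54 -0.74 0 0;0 0 0 0",
)

```text
t: 2.02
ee_pos: [0.4332, 0.2006, 0.2748]
orientation: [-3.083, -0.579, -0.002]
ft_force: [-0.5, 0.4, -0.2]
opening: 0.0005
grasp_force: 0.0
```

```bash
python3 -c "
from h import *
o=sensors.observe();print(o['q'],o['ee_pos'],o['orientation'])"
```

```text
[ 0.05123142  0.22720372 -0.70620075  1.80435246  0.1557172   1.16461712
 -1.90291755] [0.43323745 0.20055716 0.27478905] [-3.08297250e+00 -5.79410091e-01 -1.50734575e-03]
```

Call:
drive_tool(
  deltas="0 0 0 -1;0 0 0 -1;0 0 0 -1;0 0 0 -1;0 0 0 -1;0 0 0 -1;0 0 0 -1;0 0 0 -1;0 0 0 -1;0 0 0 -1;0 0 0 -1;0 0 0 -1",
)

```text
t: 3.02
ee_pos: [0.4329, 0.1931, 0.2744]
orientation: [-2.386, -2.043, 0.001]
ft_force: [1.3, 0.7, -0.1]
opening: 0.0005
grasp_force: 0.0
```

Call:
drive_tool(
  deltas="0 0 0 -1;0 0 0 -1;0 0 0 -1;0 0 0 -1;0 0 0 -1;0 0 0 -1;0 0 0 -1;0 0 0 -1;0 0 0 -1;0 0 0 -1;0 0 0 -0.8;0 0 0 0",
)

```text
t: 4.02
ee_pos: [0.433, 0.1931, 0.2744]
orientation: [-1.2, -2.903, 0.001]
ft_force: [-0.1, -0.8, 0.6]
opening: 0.0004
grasp_force: 0.0
```

Run:
```python
from h import *
from scipy.spatial.transform import Rotation as Rn
o=sensors.observe();print(o['t'],o['q'].round(2) if hasattr(o['q'],'round') else o['q'],o['ee_pos']);print(Rn.from_rotvec(o['orientation']).as_matrix().round(3))
```

```text
4.0167 [ 0.34  0.33 -1.1   1.79  0.31  1.21 -0.06] [0.43297646 0.19305271 0.2743531 ]
[[-0.708  0.706 -0.001]
 [ 0.706  0.708 -0.   ]
 [ 0.    -0.001 -1.   ]]
```

Call:
drive_tool(
  deltas="0 -0.12 0.9 0;0 0 0.9 0;0 0 0.9 0;0 0 0.9 0;0 0 0.9 0;0 0 0.6 0;0 0 0.2 0;0 0 0 0",
)

```text
t: 4.68
ee_pos: [0.4286, 0.1894, 0.0612]
orientation: [-1.205, -2.898, 0.004]
ft_force: [1.0, -0.4, -0.2]
opening: 0.0005
grasp_force: 0.0
```

Run:
```python
from h import *
o=sensors.observe();print(o['q'],o['ee_pos'])
s=snap('scene','s1.png');a=s['frame'][170:300,250:400];snap('top','t1.png')
cv2.imwrite('pics/c3.png',cv2.resize(a,(690,598),interpolation=cv2.INTER_CUBIC))
```

```text
[ 0.12415899  0.57218502 -0.8787704   2.07187441  0.6268573   0.7883763
 -0.35958002] [0.42855758 0.18942928 0.06123349]
```

View pics/c3.png

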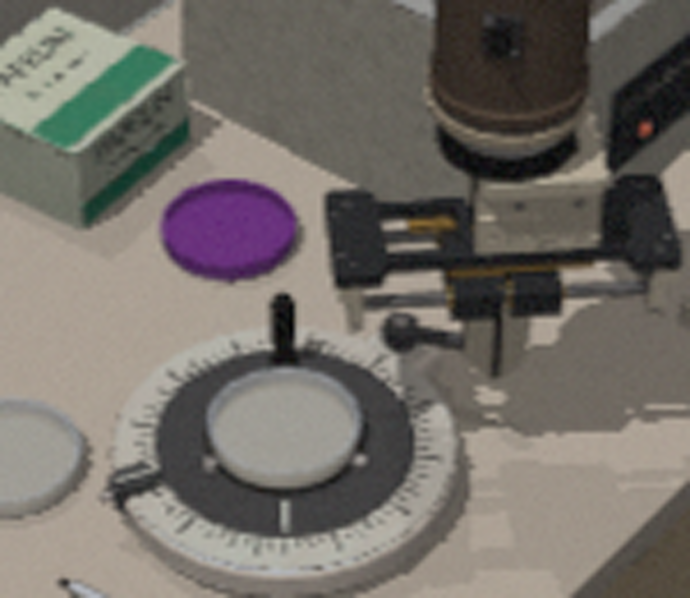

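The closed fingers (crop ~(495,345)) stand on the turntable side of the grip, with the lever arm at (440,338). Pushing out.

Call:
drive_tool(
  deltas="-0.15 0 0 0;-0.15 0 0 0;-0.15 0 0 0;-0.15 0 0 0;-0.15 0 0 0;-0.15 0 0 0;-0.15 0 0 0;-0.12 0 0 0;-0.12 0 0 0;-0.12 0 0 0;-0.1 0 0 0;0 0 0 0",
)

```text
t: 5.78
ee_pos: [0.4738, 0.1468, 0.0631]
orientation: [1.206, 2.899, 0.002]
ft_force: [0.3, -0.0, 0.4]
opening: 0.0002
grasp_force: 0.2
```

Call:
drive_tool(
  deltas="-0.06 0 0.03 0;-0.06 0 0 0;-0.05 0 0 0;0 0 0 0",
)

```text
t: 6.12
ee_pos: [0.4777, 0.1447, 0.0621]
orientation: [-1.203, -2.902, -0.006]
ft_force: [-1.3, 7.0, 0.0]
opening: 0.001
grasp_force: 3.0
```

Run:
```python
from h import *
print(sensors.observe()['q'])
s=snap('top','t2.png');a=s['frame'][195:280,265:370]
b=snap('scene','s2.png')['frame'][225:305,265:370]
cv2.imwrite('pics/c4.png',np.hstack([cv2.resize(a,(400,324),interpolation=2),cv2.resize(b,(400,324),interpolation=2)]))
```

```text
[ 0.23269883  0.60682868 -0.87096479  2.00540752  0.63537296  0.82062972
 -0.21961934]
```

View pics/c4.png

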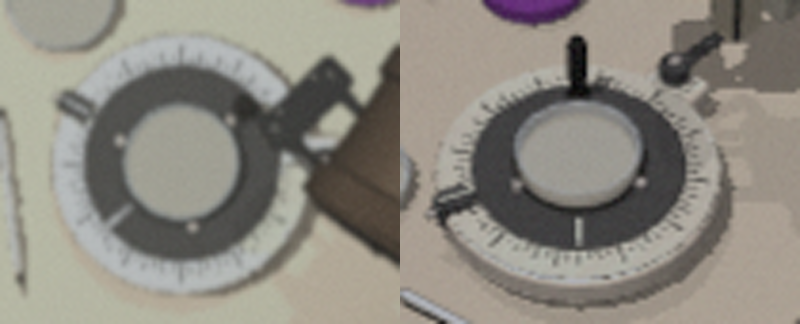

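Top and scene crops: the lever now points to −y (scene crop arm (675,65)→(720,40)), table unturned. Check the bath's clearance before going round to the handle.

Run:
```python
from h import *
np_=lambda x:x.round(3)
print('bath base corner front-left (scene 371,219)',np_(at('scene',(371,219),0)),'back-left(292,178)',np_(at('scene',(292,178),0)))
for z in(.1,.15,.2): print(z,np_(at('top',(392,243),z)),np_(at('scene',(375,180),z)))
```

```text
bath base corner front-left (scene 371,219) [0.512 0.006 0.   ] back-left(292,178) [0.834 0.004 0.   ]
0.1 [0.484 0.068 0.1  ] [ 0.543 -0.046  0.1  ]
0.15 [0.481 0.075 0.15 ] [0.505 0.012 0.15 ]
0.2 [0.479 0.081 0.2  ] [0.467 0.069 0.2  ]
```

Call:
drive_tool(
  deltas="0.4 0 0 0;0.5 0 0 0;0 0 -0.8 0;0 0 -0.9 0;0 0 -0.8 0;0 0 0 0",
)

```text
t: 6.72
ee_pos: [0.4546, 0.17, 0.167]
orientation: [1.202, 2.896, 0.008]
ft_force: [0.8, 0.7, 0.9]
opening: 0.0004
grasp_force: 0.0
```

Call:
drive_tool(
  deltas="-0.2 0.65 0 0;-0.2 0.65 0 0;-0.2 0.65 0 0;-0.2 0.65 0 0;-0.2 0.65 0 0;0 0 0 0",
)

```text
t: 7.22
ee_pos: [0.5763, 0.2328, 0.1613]
orientation: [1.207, 2.899, 0.004]
ft_force: [0.2, -0.2, -0.3]
opening: 0.0002
grasp_force: 0.0
```

Call:
drive_tool(
  deltas="0 0 0 -1;0 0 0 -1;0 0 0 -1;0 0 0 -1;0 0 0 -1;0 0 0 -1;0 0 0 -1;0 0 0 -1;0 0 0 -1;0 0 0 0",
)

```text
t: 8.05
ee_pos: [0.5724, 0.2305, 0.1613]
orientation: [-0.003, 3.141, -0.001]
ft_force: [0.1, -0.3, -0.6]
opening: 0.0003
grasp_force: 0.0
```

```bash
python3 -c "
from h import *
o=sensors.observe();print(o['q'],o['ee_pos'],o['orientation'])"
```

```text
[ 0.18851516  0.72978814 -1.08697159  1.61381367  0.67962044  1.22246982
  0.53485947] [0.57235266 0.23054708 0.16126486] [-2.62729997e-03  3.14142052e+00 -1.27046638e-03]
```

Call:
drive_tool(
  deltas="0 0.1 0.8 0;0 0 0.8 0;0 0 0.7 0;0 0 0.18 0;0 0 0 0;0.2 0 0 0;0.15 0 0 0;0.15 0 0 0;0.15 0 0 0;0.15 0 0 0;0.15 0 0 0;0 0 0 0",
)

```text
t: 9.05
ee_pos: [0.5329, 0.236, 0.0637]
orientation: [0.001, 3.141, 0.001]
ft_force: [0.4, 0.7, 0.1]
opening: 0.0001
grasp_force: 0.0
```

Call:
drive_tool(
  deltas="0.15 0 0 0;0.15 0 0 0;0.15 0 0 0;0.12 0 0 0;0.1 0 0 0;0.08 0 0 0;0.05 0 0 0;0 0 0 0",
)

```text
t: 9.72
ee_pos: [0.5014, 0.2357, 0.0623]
orientation: [-0.002, -3.141, -0.0]
ft_force: [-0.6, 0.1, 0.9]
opening: 0.0005
grasp_force: 0.0
```

Run:
```python
from h import *
print(sensors.observe()['q'])
s=snap('top','t3.png');a=s['frame'][200:275,270:350]
b=snap('scene','s3.png')['frame'][225:305,265:350]
cv2.imwrite('pics/c5.png',np.hstack([cv2.resize(a,(400,375),interpolation=2),cv2.resize(b,(400,376),interpolation=2)[:375]]))
```

```text
[ 0.14658191  0.75869932 -1.03175477  1.86387859  0.7828481   0.99125125
  0.33557906]
```

View pics/c5.png

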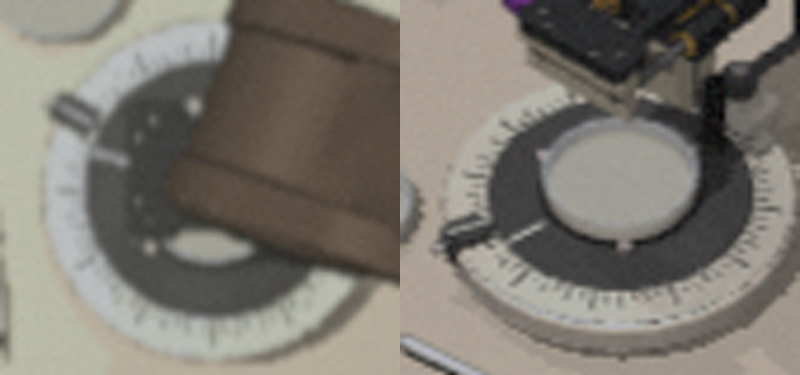

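```bash
cat > ang.py <<'E'
from h import *
from scipy.optimize import minimize
def samp(img,n,c,r,th,z):
    P=np.array([[proj(n,(c[0]+a*np.cos(t),c[1]+a*np.sin(t),z)) for t in th] for a in r],np.float32)
    return cv2.remap(img,P[...,0],P[...,1],cv2.INTER_CUBIC).astype(float)
def centre(img,n,c0):
    th=np.radians(np.arange(0,360,6))
    f=lambda c:-np.mean(np.clip(samp(img,n,c,[.080],th,.031)-samp(img,n,c,[.072],th,.0345),0,60))
    return minimize(f,c0,method='Nelder-Mead',options={'initial_simplex':[[c0[0],c0[1]],[c0[0]+.005,c0[1]],[c0[0],c0[1]+.005]]}).x
def prof(img,n,c,r,z,a0,a1):
    th=np.arange(a0,a1,1.); return th,samp(img,n,c,r,np.radians(th),z).mean(0)
E
python3 - <<'E'
from ang import *
for n,fs in(('top',('top0.png','t3.png')),('scene',('scene0.png','s3.png'))):
    g=[cv2.imread('pics/'+f,0) for f in fs]
    c=centre(g[0],n,np.array([.4993,.2895])); print(n,'centre',c.round(4))
    th,p=prof(g[0],n,c,np.arange(.084,.102,.003),.040,50,80); print('rider',dict(zip(th.astype(int),p.astype(int))))
    th,p=prof(g[1],n,c,np.arange(.056,.074,.003),.0345,55,90); print('idx',dict(zip(th.astype(int),p.astype(int))))
    th,p=prof(g[0],n,c,np.arange(.056,.074,.003),.0345,120,145); print('idx0',dict(zip(th.astype(int),p.astype(int))))
E
```

```text
top centre [0.4986 0.2894]
rider {np.int64(50): np.int64(165), np.int64(51): np.int64(165), np.int64(52): np.int64(166), np.int64(53): np.int64(167), np.int64(54): np.int64(165), np.int64(55): np.int64(157), np.int64(56): np.int64(141), np.int64(57): np.int64(118), np.int64(58): np.int64(96), np.int64(59): np.int64(85), np.int64(60): np.int64(91), np.int64(61): np.int64(108), np.int64(62): np.int64(118), np.int64(63): np.int64(116), np.int64(64): np.int64(102), np.int64(65): np.int64(85), np.int64(66): np.int64(82), np.int64(67): np.int64(96), np.int64(68): np.int64(120), np.int64(69): np.int64(142), np.int64(70): np.int64(158), np.int64(71): np.int64(165), np.int64(72): np.int64(167), np.int64(73): np.int64(167), np.int64(74): np.int64(166), np.int64(75): np.int64(165), np.int64(76): np.int64(165), np.int64(77): np.int64(168), np.int64(78): np.int64(169), np.int64(79): np.int64(168)}
idx {np.int64(55): np.int64(77), np.int64(56): np.int64(78), np.int64(57): np.int64(78), np.int64(58): np.int64(77), np.int64(59): np.int64(77), np.int64(60): np.int64(77), np.int64(61): np.int64(76), n
[... 3445 characters left out ...]
 np.int64(121): np.int64(61), np.int64(122): np.int64(61), np.int64(123): np.int64(60), np.int64(124): np.int64(60), np.int64(125): np.int64(58), np.int64(126): np.int64(54), np.int64(127): np.int64(58), np.int64(128): np.int64(85), np.int64(129): np.int64(121), np.int64(130): np.int64(142), np.int64(131): np.int64(139), np.int64(132): np.int64(121), np.int64(133): np.int64(99), np.int64(134): np.int64(76), np.int64(135): np.int64(62), np.int64(136): np.int64(58), np.int64(137): np.int64(57), np.int64(138): np.int64(59), np.int64(139): np.int64(61), np.int64(140): np.int64(62), np.int64(141): np.int64(62), np.int64(142): np.int64(61), np.int64(143): np.int64(61), np.int64(144): np.int64(61)}
```

Both cameras agree: rider ≈ 62.8°, index ≈ 73.7°, so about 10.9° (11 mm of push) remains.

Call:
drive_tool(
  deltas="0.05 0 0 0;0.05 0 0 0;0.05 0 0 0;0.04 0 0 0;0.03 0 0 0;0.02 0 0 0;0.01 0 0 0;0 0 0 0;0 0 0 0",
)

```text
t: 10.57
ee_pos: [0.492, 0.2353, 0.0623]
orientation: [-0.003, -3.141, 0.0]
ft_force: [0.3, 0.9, -0.3]
opening: 0.0006
grasp_force: 0.2
```

```bash
cat > m.py <<'E'
from ang import *
for n,c in(('top',(.4986,.2894)),('scene',(.4996,.2915))):
    g=cv2.cvtColor(snap(n,n+'_m.png')['frame'],6)
    pk=[]
    for r,z,a,b in((np.arange(.084,.102,.003),.04,60.5,65.5),(np.arange(.056,.074,.003),.0345,52,85)):
        th,p=prof(g,n,c,r,z,a,b); i=p.argmax(); k=slice(max(i-4,0),i+5); w=p[k]-p[k].min(); pk.append(((w@th[k])/w.sum()).round(2))
    print(n,'rider,idx',pk)
E
python3 m.py
```

```text
top rider,idx [np.float64(62.26), np.float64(64.56)]
scene rider,idx [np.float64(63.21), np.float64(65.01)]
```

Call:
drive_tool(
  deltas="0.02 0 0 0;0.015 0 0 0;0.01 0 0 0;0 0 0 0;0 0 0 0;0 0 0 0",
)

```text
t: 11.17
ee_pos: [0.4902, 0.2354, 0.0623]
orientation: [-0.003, -3.141, 0.0]
ft_force: [1.1, 0.6, 0.0]
opening: 0.0003
grasp_force: 0.3
```

```bash
python3 m.py
```

```text
top rider,idx [np.float64(62.25), np.float64(63.19)]
scene rider,idx [np.float64(63.21), np.float64(63.6)]
```

Now within 0.7° (about 0.8 mm). Back off, lift, and check room near the bath for the return push.

Call:
drive_tool(
  deltas="-0.2 0 0 0;-0.4 0 0 0;0 0 -0.7 0;0 0 -0.9 0;0 0 -0.9 0;0 0 0 0",
)

```text
t: 11.77
ee_pos: [0.5166, 0.2383, 0.1687]
orientation: [0.002, 3.135, 0.008]
ft_force: [1.2, 2.1, 0.9]
opening: 0.0003
grasp_force: 0.0
```

Run:
```python
from h import *
for z in (0,.13,.2): print(z,[proj('scene',(x,y,z)).astype(int).tolist() for x,y in((.48,.06),(.51,.006))])
a=cv2.imread('pics/top0.png')[120:260,330:480]; b=cv2.imread('pics/scene0.png')[110:250,280:430]
cv2.imwrite('pics/c6.png',np.hstack([cv2.resize(a,(400,373),interpolation=2),cv2.resize(b,(400,373),interpolation=2)]))
```

```text
0 [[368, 232], [371, 219]]
0.13 [[371, 197], [374, 184]]
0.2 [[373, 176], [375, 163]]
```

View pics/c6.png

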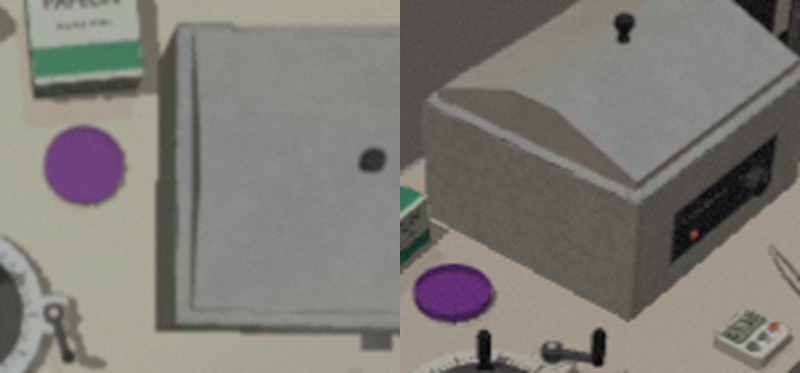

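The bath's left face is at y≈0.06 with its front at x≈0.48 (scene base corner (366,229)). The 190 mm body at yaw 135 would hit it, so I'll return the lever at yaw 90 (body along x) in two pushes: −x, then +y.

Call:
drive_tool(
  deltas="0 0 0 1;0 0 0 1;0 0 0 1;0 0 0 1;0 0 0 1;0 0 0 1;0 0 0 1;0 0 0 1;0 0 0 1",
)

```text
t: 12.52
ee_pos: [0.5146, 0.2353, 0.1623]
orientation: [-1.211, -2.899, 0.0]
ft_force: [0.2, 0.1, 0.4]
opening: 0.0007
grasp_force: 0.0
```

Call:
drive_tool(
  deltas="0 0 0 1;0 0 0 1;0 0 0 1;0 0 0 1;0 0 0 1;0 0 0 1;0 0 0 1;0 0 0 1;0 0 0 1;0 0 0 0",
)

```text
t: 13.35
ee_pos: [0.5145, 0.2355, 0.1624]
orientation: [2.228, 2.215, -0.0]
ft_force: [-0.6, -1.4, 0.3]
opening: 0.0005
grasp_force: 0.0
```

```bash
python3 - <<'E'
from h import *
from scipy.spatial.transform import Rotation as Rn
o=sensors.observe();print(o['q'],o['ee_pos']);print(Rn.from_rotvec(o['orientation']).as_matrix().round(3))
E
python3 m.py
```

```text
[-1.57218467e-03  5.10728482e-01 -7.40398245e-01  1.75565517e+00
  3.95066001e-01  1.02982537e+00 -8.91824323e-01] [0.51454559 0.23546081 0.16238627]
[[ 0.006  1.     0.   ]
 [ 1.    -0.006 -0.   ]
 [-0.     0.    -1.   ]]
top rider,idx [np.float64(62.25), np.float64(63.04)]
scene rider,idx [np.float64(63.22), np.float64(63.58)]
```

Call:
drive_tool(
  deltas="-0.86 0.13 0 0;-0.85 0.13 0 0;-0.85 0.13 0 0;0 0 0.8 0;0 0 0.8 0;0 0 0.7 0;0 0 0.2 0;0 0 0 0",
)

```text
t: 14.12
ee_pos: [0.5283, 0.1325, 0.0604]
orientation: [-2.219, -2.22, 0.006]
ft_force: [0.2, 0.4, -1.2]
opening: 0.0006
grasp_force: 0.0
```

Call:
drive_tool(
  deltas="0 -0.1 0 0;0 -0.1 0 0;0 -0.1 0 0;0.02 -0.1 0 0;0.03 -0.1 0 0;0.04 -0.1 0 0;0.05 -0.1 0 0;0.06 -0.1 0 0;0.06 -0.1 0 0;0.06 -0.1 0 0;0 0 0 0",
)

```text
t: 15.03
ee_pos: [0.4886, 0.1473, 0.0624]
orientation: [-2.221, -2.221, -0.001]
ft_force: [1.9, 1.1, 0.1]
opening: 0.0002
grasp_force: 0.8
```

```bash
python3 m.py; python3 -c "
from h import *
print(sensors.observe()['q'])
a=cv2.imread('pics/scene_m.png')[190:290,270:400]; cv2.imwrite('pics/c7.png',cv2.resize(a,(780,600),interpolation=2))"
```

```text
top rider,idx [np.float64(62.27), np.float64(63.07)]
scene rider,idx [np.float64(63.21), np.float64(63.6)]
[ 0.1031335   0.5569079  -0.67799629  1.98537426  0.49556498  0.76943772
 -0.86792148]
```

View pics/c7.png

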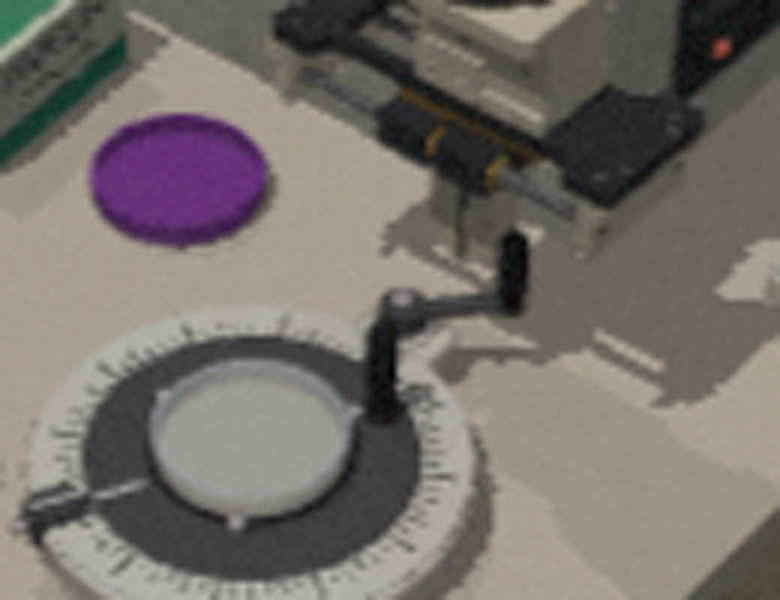

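The grip (crop (513,270)) is partway home; the index and rider are still lined up at (75,500). Now go round to its outer (−y) side and push +y.

Call:
drive_tool(
  deltas="0 0.25 0 0;-0.35 0 0 0;-0.35 0 0 0;0 -0.35 0 0;0 -0.35 0 0;0 -0.3 0 0;0 0 0 0;0.1 0 0 0;0.1 0 0 0;0.1 0 0 0;0.1 0 0 0;0.1 0 0 0",
)

```text
t: 16.13
ee_pos: [0.4584, 0.1357, 0.0616]
orientation: [2.224, 2.218, -0.009]
ft_force: [-7.4, -10.2, 4.5]
opening: 0.0006
grasp_force: 5.3
```

Call:
drive_tool(
  deltas="0.1 0 0 0;0.1 0 0 0;0.04 0 0 0;0 0 0 0",
)

```text
t: 16.47
ee_pos: [0.4566, 0.1452, 0.061]
orientation: [-2.223, -2.219, 0.013]
ft_force: [-9.3, -6.8, 2.9]
opening: 0.0002
grasp_force: 4.8
```

Call:
drive_tool(
  deltas="0.06 0 0 0;0.06 0 0 0;0.05 0 0 0;0 0 0 0;0 0 0 0",
)

```text
t: 16.88
ee_pos: [0.4559, 0.1512, 0.0606]
orientation: [-2.223, -2.219, 0.016]
ft_force: [-10.3, -9.0, 1.6]
opening: 0.0006
grasp_force: 5.1
```

```bash
python3 m.py; python3 -c "
from h import *
print(sensors.observe()['ft_force'])
a=cv2.imread('pics/scene_m.png')[190:290,270:400]; cv2.imwrite('pics/c8.png',cv2.resize(a,(780,600),interpolation=2))"
```

```text
top rider,idx [np.float64(62.27), np.float64(63.03)]
scene rider,idx [np.float64(63.22), np.float64(63.62)]
[-9.16659955 -7.80479913  1.24862478]
```

View pics/c8.png

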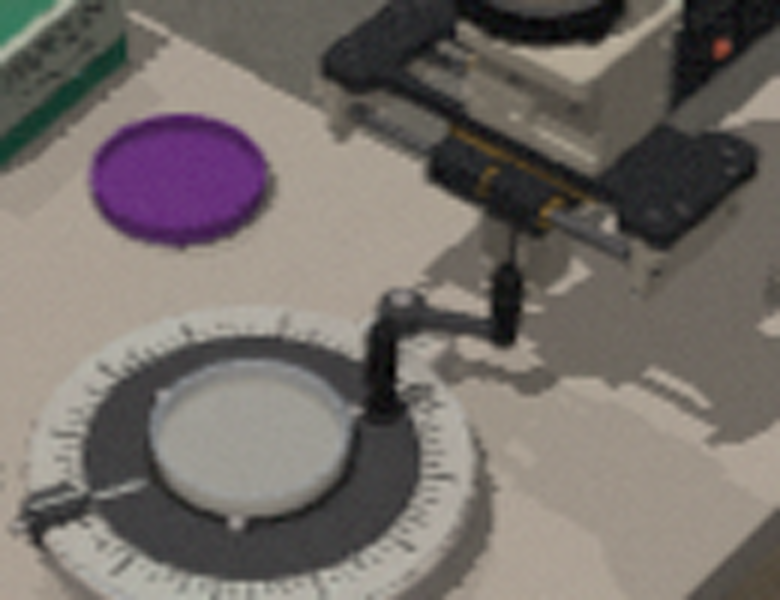

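Call:
drive_tool(
  deltas="0.05 0 0 0;0.04 0 0 0;0.03 0 0 0;0 0 0 0;0 0 0 0",
)

```text
t: 17.4
ee_pos: [0.4558, 0.1516, 0.0604]
orientation: [2.225, 2.214, -0.024]
ft_force: [-10.7, -22.3, 9.7]
opening: 0.0007
grasp_force: 11.8
```

It stalled with 22 N, so the lever is at its home stop. Back away, lift and verify.

Call:
drive_tool(
  deltas="-0.2 0 0 0;-0.4 0 0 0;-0.1 0 0 0;0 0 -0.7 0;0 0 -0.9 0;0 0 -0.9 0;0 -0.6 -0.3 0;0 -0.9 0 0;0 -0.9 0 0;0 0 0 0;0 0 0 0",
)

```text
t: 18.32
ee_pos: [0.3627, 0.1315, 0.1747]
orientation: [2.22, 2.22, -0.0]
ft_force: [1.2, -0.5, -0.3]
opening: 0.0005
grasp_force: 0.0
```

```bash
python3 m.py
python3 - <<'E'
from h import *
o=sensors.observe();print(o['ee_pos'],o['ft_force'],o['t'])
# lever: compare with the first picture, where it was home
a0=cv2.imread('pics/scene0.png',0)[228:252,330:360]; I=cv2.imread('pics/scene_m.png',0)[222:258,324:366]
r=cv2.matchTemplate(I,a0,cv2.TM_CCOEFF_NORMED); print(cv2.minMaxLoc(r),'expect (6,6)')
for f in('scene0.png','scene_m.png'):
    g=cv2.imread('pics/'+f,0); w=g[229:248,350:362]<55; y,x=np.nonzero(w); print(f,'grip px',(x.mean()+350).round(2),(y.mean()+229).round(2),len(x))
E
```

```text
top rider,idx [np.float64(62.3), np.float64(63.05)]
scene rider,idx [np.float64(63.21), np.float64(63.59)]
[0.36476328 0.13185536 0.17475982] [1.24211468 0.10714528 0.3870146 ] 18.4167
(-0.2539430260658264, 0.8414290547370911, (11, 12), (6, 6)) expect (6,6)
scene0.png grip px 353.91 240.41 58
scene_m.png grip px 353.71 240.29 59
```

```bash
python3 -c "
from plant import workorder
print(workorder.close_job())"
```

```text
the job is handed in; nothing more can be done
None
```

The job is handed in: the table's index line measured within about 1° (1 mm) of the rider's line, the clamp lever is back home and the arm is clear. The hand-in reported no verdict, and I did not separately measure whether the dish or the bench items moved.

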